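Line up the plaster moulds for pouring

ROBOT

A 6-joint arm with a two-finger parallel gripper is mounted at the origin on the work surface. World frame = base frame: x ahead of the robot, y to its left, z up, the work surface at z = 0. Lengths are in mm, angles in rad, forces in N, time in s.
With the tool pointing down it reaches from about 350 to 850 mm from the base axis. Payload 8.1 kg.
Tool frame: the origin (TCP) lies on the centre line of the jaws, within the pads' length; the fingertips stand 11 mm ahead of it and the grasp point (between the pads) lies 8 mm behind it (arm.nose_length is the distance from the TCP to the fingertips, in mm); z points along the fingers, y is the direction in which the jaws open and shut (so a half turn about z gives the same grasp; the last joint's range is limited). The gripper opens to 93 mm and grips with 3 to 60 N. Pads are 15 mm wide; open, the fingers measure 128 mm over their backs; the gripper's body (75 mm by 188 mm) begins 65 mm behind the grasp point.
Start: joints at [1.052, 0.13, 1.488, -0, 1.523, -0.085], TCP at [252.173, 544.439, 199.535] pointing down, gripper open.
Joint ranges: [-2.96, 2.96], [-0.89, 2.26], [0.02, 2.5], [-1.34, 4.48], [0, 2.73], [-2.66, 2.66]. Speed limits (rad/s): [2.39, 2.39, 2.79, 3.14, 3.14, 3.14].

INTERFACE

Orientations are given as a unit quaternion [x, y, z, w].
In Python, from cell import arm, optics, order gives the robot as it stands.
- The arm moves only by the tool servo_tool, never from a script. Its argument "deltas" is a list of rows, each an object of numbers: "dx", "dy", "dz": the shift along the world's x, y, z in m; "rx", "ry", "rz": the turn, a rotation vector about the world's x, y, z in rad. In form: [{"dx": .., "dy": .., "dz": .., "rx": .., "ry": .., "rz": ..}, ...]. A call has 1 to 20 rows; each row shifts and turns the commanded pose from where the row before left it; what a row does not reach is not made up. A row lasts 1/10 s, in which the tool goes at most 50 mm and 8.59 degrees, less where a joint would pass 70% of its speed; a pose out of reach is approached as far as the arm can. A call is refused whole if a number of a shift passes 0.05 or a number of a turn 0.15, either way. A call with a gripper value outside its range is refused whole. "gripper" is the gripper's target within -1 to 1 (shut at 1, half-way at 0, fully open at -1), set as the call begins (left out, the last holds). The fingers move at their own pace and stop on an object; "grip_force" is the grip in N (left out, the last holds). Time passes only in rows, so rows that do not move let the fingers close. It gives the time, the measured TCP pose, the force and the opening at its end, in the units of the state.
- arm.read_state(): the state, without advancing time (a new reading comes with each control period).
- optics.get_image(name): name is "scene" or "top" or "wrist"; returns (picture, depth): 384x512x3 uint8, blue, green, red; 384x512 float32, mm along the optical axis (not along the pixel's ray), 0 where there is no reading.
- optics.calibration(name): a dict with "fx", "fy", "cx", "cy" (pixels), "distortion" ([k1, k2, p1, p2, k3] as OpenCV has them; the pictures are not rectified), "origin" and "attitude" of the camera in the world; the wrist camera has in their place "mount" (4x4, takes a point from camera to tool coordinates, whose origin is the TCP and whose axes are the flange's). Camera axes: x right, y down, z forward; pixel columns grow to the right and rows downward; lengths in mm; the calibration is good to about 2 mm. A picture is of the moment at which its call begins: read the wrist's pose just before it. calibration takes no time and is no camera call.
- order.sign_off(): hands the job in, once; it reports no verdict.
The state is a dict: "clock": time; "joint_pos": joint angles; "qd": joint speeds; "effort": joint torques, N m; "eef_pos": TCP position; "orientation": TCP orientation; "wrist_force": force on the tool from outside, world axes, zero at the start; "torque": the same for the moment, N m; "width": finger opening in mm.
Only numpy, scipy, OpenCV 4.12 (cv2) and the standard library are available. Lean on these libraries where they do the work, as an engineer would, in place of code of your own. Each camera call takes 0.05 s, during which the arm holds its last target. There are 200 camera calls.

TASK

Take the wooden straightedge by its grip and, with its blade, slide the ragged row of four plaster moulds up against the sprung stop bar, until all four bear on it together and the bar visibly begins to give, so that their pouring holes stand in one straight line; press gently, for the bar's clamps slip if it is shoved hard, and keep the hand itself off the moulds. Then lay the straightedge back flat on its cork mat as it was and let go, leaving the moulds standing square to the bar and everything else on the bench alone.

Things in the scene. Friction and masses are not known exactly. Their poses are not given: they have to be found in the camera images.
- rack: Fixed steel stop. Origin on the bench, below the middle of its bar; +x is the pushing direction (moulds to bar), y runs along the bar. Bar 300 mm long, 12 mm thick, 4 to 40 mm above the bench, its front face square to x. The bar is adjustable: at rest that face lies anywhere from x = -10 to +10 mm, which this pose does NOT tell; feel or see it. Two bracket feet lie behind the bar.
- rack_late (a point): Point of the rack at x = +10 mm, 22 mm above the bench: the farthest place the bar's front face can be at rest. The bar sits on rubber buffers: it gives back along x about 1 mm per 5 N (8 mm at most) and springs forward when released. Its clamps slip (a failure) above 25 N on the rack in all; a firm seat needs over 6 N on it, beyond the 3 to 8 N it takes just to slide the four moulds.
- mat: Cork mat fixed to the bench, 120 x 310 x 4 mm, on which the straightedge lies. Its origin is on the bench, below the place of the straightedge's origin; the mat reaches from x = -30 to +90 mm and y = +-155 mm of it.
- straightedge: Beech straightedge, loose, 350 g. Origin on its underside, under the middle of the upright grip fin: 18 mm thick (x), 80 mm long (y), 76 mm high; take it across the 18 mm from above. +x points to the blade, away from the robot at the start, lying flat on the mat. Centre of mass about 40 mm ahead of the fin. A web 10 mm high, 100 mm wide joins both. In pushing the blade tends to dip and drag on the bench.
- blade (a point): Middle of the straightedge's working face, which looks to its +x: 70 mm ahead of its origin, 15 mm above its underside. The blade is 280 mm long (y), 30 mm high from the underside, 10 mm thick.
- mould1: White plaster mould block with a dark pouring hole on top, loose, 110 to 225 g: 50 mm deep (x), 46 mm wide (y), 62 mm high. Origin at the centre of its underside; x points about along rack x. The four stand as a ragged row on the bench before the bar, in any order, centres 45 to 80 mm short of the rack origin, each turned by up to 0.1 rad.
- mould2: White plaster mould block with a dark pouring hole on top, loose, 110 to 225 g: 50 mm deep (x), 52 mm wide (y), 70 mm high. Origin at the centre of its underside; x points about along rack x. The four stand as a ragged row on the bench before the bar, in any order, centres 45 to 80 mm short of the rack origin, each turned by up to 0.1 rad.
- mould3: White plaster mould block with a dark pouring hole on top, loose, 110 to 225 g: 50 mm deep (x), 44 mm wide (y), 55 mm high. Origin at the centre of its underside; x points about along rack x. The four stand as a ragged row on the bench before the bar, in any order, centres 45 to 80 mm short of the rack origin, each turned by up to 0.1 rad.
- mould4: White plaster mould block with a dark pouring hole on top, loose, 110 to 225 g: 50 mm deep (x), 50 mm wide (y), 66 mm high. Origin at the centre of its underside; x points about along rack x. The four stand as a ragged row on the bench before the bar, in any order, centres 45 to 80 mm short of the rack origin, each turned by up to 0.1 rad.
- figurine: Bronze figurine on a round foot, 48 mm across, 140 mm high, beside the +y end of the row, 205 mm from the rack's middle. Origin under it at its foot; bystander, leave it alone.
- jar: Amber glass jar with steel lid, 52 mm across, 75 mm high, beside the -y end of the row. Origin under it at its foot; bystander, leave it alone.
- pot: Open steel pot, 72 mm across, 70 mm high, beyond the +y end of the mat. Origin under it at its foot; bystander, leave it alone.
- offcut: Wood offcut, 50 x 80 x 30 mm, beyond the -y end of the mat. Origin under it at its foot; bystander, leave it alone.
- sprue: Copper sprue cone, 40 mm across, 50 mm high, beyond the -y end of the row, nearer the robot than the jar. Origin under it at its foot; bystander, leave it alone.
There are look-alikes about, which are no part of the job. What is shaped like the mould1 but red or yellow is not meant.

How it is judged:
By the outcome, as a careful person would: the job done as asked, in the order asked, and still so for the second after the job is handed in, with the robot touching nothing.
It also fails if it takes over 70 s, if anything falls off the work surface, if the arm or the gripper's body presses on something with over 40 N, if the wrist force passes 120 N, or if a joint passes its speed limit or range.

## Working session

There is one attempt and no reset: what is moved stays moved. The work goes in short steps, Python scripts to look and compute and a tool call to move; the robot and the scene stay as the last step left them, time stands still between calls to the robot, and variables do not carry over. Pictures are saved under pics/ and viewed, about 8 in all and at most 12, crops included, and the job is handed in when it is done.

Besides the shell and the picture viewer there is one more tool, called after "Request:" by a JSON object that holds its "name" and its "arguments", one argument or row to a line. servo_tool: Moves the arm, as the interface text tells. Its arguments: {"type":"object","properties":{"deltas":{"type":"array","items":{"type":"object","properties":{"dx":{"type":"number"},"dy":{"type":"number"},"dz":{"type":"number"},"rx":{"type":"number"},"ry":{"type":"number"},"rz":{"type":"number"}}}},"gripper":{"type":"number"},"grip_force":{"type":"number"}},"required":["deltas"]}

```bash
mkdir -p pics; ls
cat > h.py <<'E'
import numpy as np, cv2
from scipy.spatial.transform import Rotation as R
from cell import arm, optics, order
def cam(name,st=None):
    c=optics.calibration(name)
    K=np.array([[c['fx'],0,c['cx']],[0,c['fy'],c['cy']],[0,0,1.]]);D=np.array(c['distortion'],float)
    if 'mount' in c:
        T=np.eye(4);T[:3,:3]=R.from_quat(st['orientation']).as_matrix();T[:3,3]=st['eef_pos']
        M=T@np.array(c['mount']);return K,D,M[:3,3],M[:3,:3]
    a=np.array(c['attitude'],float)
    Rm=R.from_quat(a).as_matrix() if a.size==4 else a
    return K,D,np.array(c['origin'],float),Rm
def onplane(px,z,C):
    K,D,o,Rm=C
    u=cv2.undistortPoints(np.array(px,float).reshape(-1,1,2),K,D).reshape(-1,2)
    d=np.c_[u,np.ones(len(u))]@Rm.T
    return o+d*((z-o[2])/d[:,2])[:,None]
def cloud(depth,C):
    K,D,o,Rm=C
    v,u=np.mgrid[:depth.shape[0],:depth.shape[1]]
    n=cv2.undistortPoints(np.c_[u.ravel(),v.ravel()].astype(float).reshape(-1,1,2),K,D).reshape(-1,2)
    P=np.c_[n,np.ones(len(n))]*depth.reshape(-1,1)
    return (P@Rm.T+o).reshape(*depth.shape,3)
E
python3 - <<'E'
from h import *
for n in('scene','top'):
    im,d=optics.get_image(n);cv2.imwrite(f'pics/{n}0.png',im);np.savez(f'pics/{n}0.npz',im=im,d=d)
    print(n,optics.calibration(n))
print(optics.calibration('wrist'));print(arm.read_state(),arm.nose_length)
E
```

```text
pics
scene {'fx': 378.17305531446044, 'fy': 378.17305531446044, 'cx': 255.8209642550332, 'cy': 193.4793860031709, 'distortion': array([0.00777347, 0.        , 0.        , 0.        , 0.        ]), 'origin': array([1081.57585961,  -67.16054535,  877.99462365]), 'attitude': array([ 0.70299837,  0.6547403 , -0.18387496, -0.20808274])}
top {'fx': 347.6426469763157, 'fy': 347.6426469763157, 'cx': 254.1634698535795, 'cy': 194.3554511190907, 'distortion': array([-0.05823258,  0.        ,  0.        ,  0.        ,  0.        ]), 'origin': array([442.27984043, -19.71030847, 907.85177293]), 'attitude': array([-0.69701495,  0.71281197, -0.03887567,  0.0675125 ])}
{'fx': 283.81125194320646, 'fy': 283.81125194320646, 'cx': 246.37106910194743, 'cy': 189.21687673097674, 'distortion': array([-0.02145811,  0.        ,  0.        ,  0.        ,  0.        ]), 'mount': array([[-4.72482418e-04, -9.54379756e-01, -2.98595142e-01,
         8.16722121e+01],
       [ 9.99999560e-01, -2.08814072e-04, -9.14932119e-04,
         5.07311822e-01],
       [ 8.10841825e-04, -2.98595443e-01,  9.54379434e-01,
        -1.85887953e+02],
       [ 0.00000000e+00,  0.00000000e+00,  0.00000000e+00,
         1.00000000e+00]])}
{'clock': 0.1, 'joint_pos': array([ 1.05161362e+00,  1.31064659e-01,  1.48917016e+00, -2.21297386e-05,
        1.52297895e+00, -8.54283019e-02]), 'qd': array([-0.00117579, -0.00186854, -0.00274633, -0.0005946 ,  0.00062251,
        0.00073807]), 'effort': array([ 8.72398523e-04, -5.61334956e+01, -4.93104386e+01,  7.71606714e-02,
        2.87549745e-02, -9.13378608e-05]), 'eef_pos': array([251.90454834, 543.9681385 , 198.60501663]), 'orientation': array([ 2.15180438e-01,  9.76573972e-01, -7.77090295e-04, -2.30769857e-04]), 'wrist_force': array([-0.68010449,  1.09666002,  0.23908715]), 'torque': array([-0.07295753,  0.01053738,  0.0177678 ]), 'width': 93.17751145046712} 11.0
```

View pics/top0.png

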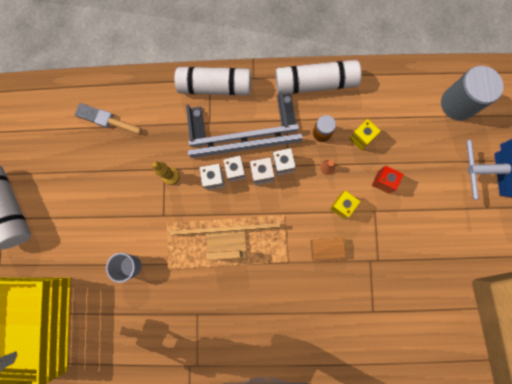

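View pics/scene0.png

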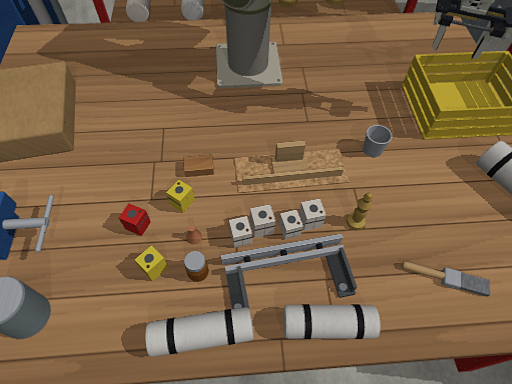

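The top view shows the four white moulds at (210,176), (233,167), (262,170) and (284,160). The bar runs from (190,152) to (300,138). The straightedge lies on the mat, with its blade at about (230,230) and its fin at about (226,243). The red block at (388,179) and the yellow ones at (366,132) and (346,204) are look-alikes, because the moulds are white.

```bash
cat > m.py <<'E'
from h import *
def rect(P,name):
    P=np.asarray(P,np.float32)
    (c,s,a)=cv2.minAreaRect(P[:,:2]);print(name,len(P),'c',np.round(c,1),'s',np.round(s,1),'a',round(a,2),'z',np.round(np.median(P[:,2]),1));return c,s,a
def line(P):
    vx,vy,x,y=cv2.fitLine(np.asarray(P,np.float32)[:,:2],cv2.DIST_HUBER,0,.01,.01).ravel();return np.degrees(np.arctan2(vy,vx)),x,y
E
python3 - <<'E'
from m import *
for n in('top','scene'):
    f=np.load(f'pics/{n}0.npz');im,d=f['im'],f['d'];C=cam(n);W=cloud(d,C)
    hsv=cv2.cvtColor(im,cv2.COLOR_BGR2HSV)
    print(n,'table z',np.median(W[280:300,200:300,2]) if n=='top' else np.median(W[110:130,100:200,2]))
    X,Y,Z=W[...,0],W[...,1],W[...,2]
    white=((hsv[...,1]<60)&(hsv[...,2]>150)&(Z>48)&(Z<78)&(X<640)&(X>450)&(abs(Y)<250)&(d>0)).astype(np.uint8)
    k,l,s,c=cv2.connectedComponentsWithStats(white)
    for i in range(1,k):
        if s[i,4]>60:
            P=W[l==i];zt=np.percentile(P[:,2],70);rect(P[abs(P[:,2]-zt)<4],'mould px%s'%np.round(c[i]))
    g=((hsv[...,1]<70)&(Z>32)&(Z<46)&(X>500)&(X<640)&(Y>-110)&(Y<220)&(d>0)).astype(np.uint8)
    g=g&~cv2.dilate(white,np.ones((9,9),np.uint8))
    k,l,s,c=cv2.connectedComponentsWithStats(g)
    for i in range(1,k):
        if s[i,4]>60: rect(W[l==i],'bar px%s'%np.round(c[i]));print(line(W[l==i]))
    reg=(X>300)&(X<480)&(Y>-110)&(Y<240)&(d>0)
    for lo,hi,nm in((68,90,'fin'),(26,42,'blade')):
        b=(reg&(Z>lo)&(Z<hi)).astype(np.uint8);k,l,s,c=cv2.connectedComponentsWithStats(b)
        for i in range(1,k):
            if s[i,4]>40: rect(W[l==i],nm+' px%s'%np.round(c[i]));print(line(W[l==i]))
E
```

```text
top table z -0.9360705654767685Traceback (most recent call last):
  File "<stdin>", line 11, in <module>
  File "m.py", line 4, in rect
    (c,s,a)=cv2.minAreaRect(P[:,:2]);print(name,len(P),'c',np.round(c,1),'s',np.round(s,1),'a',round(a,2),'z',np.round(np.median(P[:,2]),1));return c,s,a
            ~~~~~~~~~~~~~~~^^^^^^^^^
cv2.error: OpenCV(4.12.0) /io/opencv/modules/imgproc/src/convhull.cpp:143: error: (-215:Assertion failed) total >= 0 && (depth == CV_32F || depth == CV_32S) in function 'convexHull'
```

```bash
sed -i 's/P\[:,:2\])/P[:,:2].copy())/; s/np.float32)\[:,:2\],/np.float32)[:,:2].copy(),/' m.py
cat > meas.py <<'E'
from m import *
for n in('top','scene'):
    f=np.load(f'pics/{n}0.npz');im,d=f['im'],f['d'];C=cam(n);W=cloud(d,C)
    hsv=cv2.cvtColor(im,cv2.COLOR_BGR2HSV)
    print(n,'table z',np.median(W[280:300,200:300,2]) if n=='top' else np.median(W[110:130,100:200,2]))
    X,Y,Z=W[...,0],W[...,1],W[...,2]
    white=((hsv[...,1]<60)&(hsv[...,2]>150)&(Z>48)&(Z<78)&(X<640)&(X>450)&(abs(Y)<250)&(d>0)).astype(np.uint8)
    k,l,s,c=cv2.connectedComponentsWithStats(white)
    for i in range(1,k):
        if s[i,4]>60:
            P=W[l==i];zt=np.percentile(P[:,2],70);rect(P[abs(P[:,2]-zt)<4],'mould px%s'%np.round(c[i]))
    g=((hsv[...,1]<70)&(Z>32)&(Z<46)&(X>500)&(X<640)&(Y>-110)&(Y<220)&(d>0)).astype(np.uint8)
    g=g&~cv2.dilate(white,np.ones((9,9),np.uint8))
    k,l,s,c=cv2.connectedComponentsWithStats(g)
    for i in range(1,k):
        if s[i,4]>60: rect(W[l==i],'bar px%s'%np.round(c[i]));print(line(W[l==i]))
    reg=(X>300)&(X<480)&(Y>-110)&(Y<240)&(d>0)
    for lo,hi,nm in((68,90,'fin'),(26,42,'blade')):
        b=(reg&(Z>lo)&(Z<hi)).astype(np.uint8);k,l,s,c=cv2.connectedComponentsWithStats(b)
        for i in range(1,k):
            if s[i,4]>40: rect(W[l==i],nm+' px%s'%np.round(c[i]));print(line(W[l==i]))
E
python3 meas.py
```

```text
top table z -0.9360705654767685
mould px[262. 173.] 206 c [625.7  -8. ] s [33.8 51.3] a 7.68 z 68.8
mould px[211. 177.] 272 c [619.5 121. ] s [43.6 49.4] a 6.81 z 64.8
mould px[234. 172.] 122 c [628.7  62.2] s [21.7 43.3] a 0.45 z 53.3
fin px[224. 255.] 259 c [425.2  88.4] s [18.1 79.6] a 3.0 z 78.4
(np.float32(-87.16864), np.float32(425.23288), np.float32(88.175316))
scene table z 1.3492474601959543
mould px[312. 206.] 195 c [621. 120.] s [40.5 49.2] a 7.61 z 67.1
mould px[261. 210.] 161 c [624.5  -8.8] s [30.9 53. ] a 0.02 z 71.2
mould px[290. 214.] 93 c [631.1  61.1] s [18.6 42.1] a 7.1 z 55.9
fin px[290. 145.] 223 c [427.3  86.9] s [21.3 79.3] a 3.64 z 79.8
(np.float32(-88.07211), np.float32(432.16156), np.float32(88.81393))
blade px[288. 156.] 102 c [434.5  87.3] s [80.1 12.3] a 86.42 z 34.1
(np.float32(-87.53055), np.float32(435.27698), np.float32(86.74863))
```

Scale noted: the bench is farther ahead than my masks allowed, so I'll widen them.

```bash
sed -i 's/X<640)&(X>450)/X<720)\&(X>540)/; s/(X>500)&(X<640)/(X>600)\&(X<780)/; s/(X<480)/(X<520)/; s/Y>-110)&(Y<220/Y>-130)\&(Y<200/' meas.py; python3 meas.py
```

```text
top table z -0.9360705654767685
mould px[284. 160.] 295 c [658.2 -62.9] s [49.7 45.4] a 10.79 z 60.5
mould px[234. 167.] 270 c [644.8  64.3] s [50.  43.4] a 11.84 z 53.6
mould px[262. 169.] 343 c [633.7  -6.7] s [49.2 51.4] a 10.44 z 68.7
mould px[211. 175.] 331 c [622.8 121.2] s [49.5 49.8] a 9.38 z 64.7
bar px[239. 133.] 616 c [759.7  42.3] s [ 66.4 289.1] a 5.7 z 35.2
(np.float32(-83.69552), np.float32(736.53876), np.float32(41.311733))
bar px[244. 144.] 598 c [712.6  37.7] s [ 25.3 297.5] a 6.18 z 38.4
(np.float32(-83.098946), np.float32(706.95264), np.float32(37.078655))
fin px[224. 255.] 259 c [425.2  88.4] s [18.1 79.6] a 3.0 z 78.4
(np.float32(-87.16864), np.float32(425.23288), np.float32(88.175316))
blade px[224. 229.] 448 c [490.1  92.2] s [ 10.1 278. ] a 3.0 z 32.6
(np.float32(-86.92936), np.float32(490.01913), np.float32(91.45307))
scene table z 1.3492474601959543
mould px[313. 208.] 260 c [624.6 120.6] s [48.3 48.8] a 9.04 z 67.2
mould px[262. 215.] 294 c [635.8  -6.9] s [49.5 50.1] a 9.59 z 71.3
mould px[291. 220.] 231 c [646.7  64. ] s [48.7 42.1] a 10.8 z 56.1
mould px[240. 226.] 259 c [660.1 -63. ] s [49.8 44.4] a 10.04 z 63.3
bar px[285. 253.] 1569 c [734.3  37.4] s [ 93.6 297.5] a 0.54 z 38.7
(np.float32(-87.25391), np.float32(725.2273), np.float32(33.907154))
fin px[290. 145.] 223 c [427.3  86.9] s [21.3 79.3] a 3.64 z 79.8
(np.float32(-88.07211), np.float32(432.16156), np.float32(88.81393))
blade px[288. 156.] 102 c [434.5  87.3] s [80.1 12.3] a 86.42 z 34.1
(np.float32(-87.53055), np.float32(435.27698), np.float32(86.74863))
blade px[292. 174.] 471 c [492.4  91.9] s [ 13.5 278.1] a 3.44 z 33.8
(np.float32(-86.71744), np.float32(494.3524), np.float32(89.55082))
```

Run:
```python
from m import *
for n in('top','scene'):
    f=np.load(f'pics/{n}0.npz');d=f['d'];W=cloud(d,cam(n)).reshape(-1,3)[d.ravel()>0]
    W[:,2]+= {'top':.9,'scene':-1.3}[n]
    a=np.radians(6.5);c=np.array([700,38.])
    e=np.array([np.cos(a),np.sin(a)]);t=np.array([-e[1],e[0]])
    u=(W[:,:2]-c)@e;v=(W[:,:2]-c)@t
    m=(W[:,2]>36)&(W[:,2]<44)&(u>-18)&(u<40)&(abs(v)<148)
    print(n,np.histogram(u[m],np.arange(-18,41,3))[0], 'v', np.percentile(v[m],[.5,99.5]))
    F=[];B=[]
    for lo in range(-140,140,20):
        s=m&(v>=lo)&(v<lo+20)
        F.append((lo+10,np.percentile(u[s],3)));B.append((lo+10,np.median(W[s,2])))
    F=np.array(F);p=np.polyfit(F[:,0],F[:,1],1);print(np.round(F[:,1],1),p,'tilt deg',6.5-np.degrees(p[0]))
im=np.load('pics/top0.npz')['im'];cv2.imwrite('pics/c1.png',cv2.resize(im[90:280,150:350],None,fx=4,fy=3.15,interpolation=cv2.INTER_CUBIC))
```

```text
top [  0   0   0   0   0   0  86 132 124 124  64   0   1   0   0  19  56  53
  50] v [-146.38109645  145.45306701]
[3.5 2.4 2.4 1.9 1.9 1.8 1.5 1.8 1.4 1.7 1.5 1.3 0.8 1.2] [-0.00684597  1.79548545] tilt deg 6.8922450331395995
scene [  0   0   0   0   0   0  14 124 133 142 159  48   0   0   1   1  44  76
  74] v [-146.05380587  145.08968147]
[4.6 4.1 4.6 4.9 4.7 4.  3.5 4.1 3.2 3.8 2.7 3.2 2.9 2.5] [-0.00834781  3.77123965] tilt deg 6.97829414380213
```

View pics/c1.png

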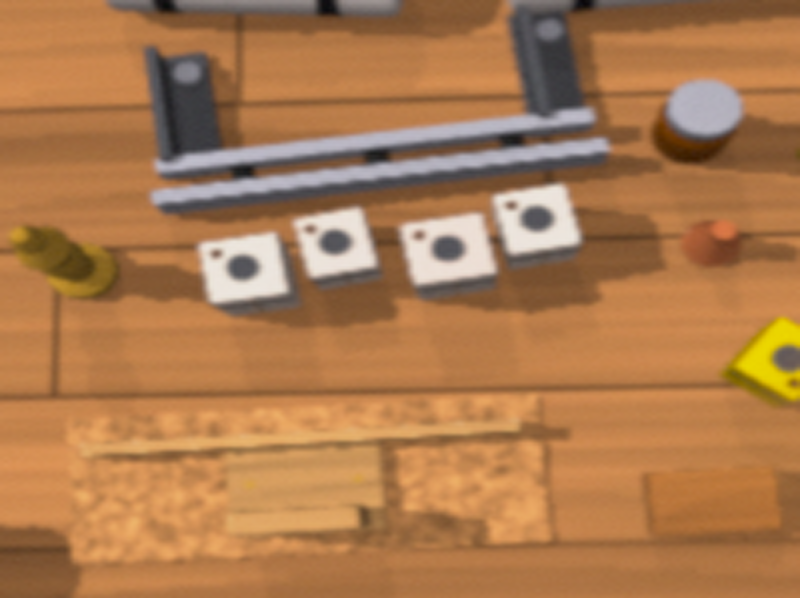

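The crop confirms four white blocks with dark holes in front of the near rail of the rack. Measured so far:
- **Bar:** its face is near (702.5, 38) with its normal at about 6.9°.
- **Straightedge:** it lies at about (425.5, 88) with yaw of about 3.1°.
- **Mould row:** it spans ±118 mm about the rack's middle.

I'll go above the fin and half-close the gripper, so the fingers can reach low between fin and blade.

Request:
{"name": "servo_tool", "arguments": {
  "deltas": [
    {"dx":0.0124,"dy":-0.0326,"rz":-0.0774},
    {"dx":0.0124,"dy":-0.0326,"rz":-0.0774},
    {"dx":0.0124,"dy":-0.0326,"rz":-0.0774},
    {"dx":0.0124,"dy":-0.0326,"rz":-0.0774},
    {"dx":0.0124,"dy":-0.0326,"rz":-0.0774},
    {"dx":0.0124,"dy":-0.0326,"rz":-0.0774},
    {"dx":0.0124,"dy":-0.0326,"rz":-0.0774},
    {"dx":0.0124,"dy":-0.0326,"rz":-0.0774},
    {"dx":0.0124,"dy":-0.0326,"rz":-0.0774},
    {"dx":0.0124,"dy":-0.0326,"rz":-0.0774},
    {"dx":0.0124,"dy":-0.0326,"rz":-0.0774},
    {"dx":0.0124,"dy":-0.0326,"rz":-0.0774},
    {"dx":0.0124,"dy":-0.0326,"rz":-0.0774},
    {"dx":0.0124,"dy":-0.0326,"rz":-0.0774},
    {},
    {}
  ],
  "gripper": 0,
  "grip_force": 60
}}

```text
invalid input
```

Run:
```python
from m import *
st=arm.read_state();im,d=optics.get_image('wrist');cv2.imwrite('pics/w1.png',im)
W=cloud(d,cam('wrist',st));X,Y,Z=W[...,0],W[...,1],W[...,2]
print(st['eef_pos'],st['orientation'],st['width'],st['clock'])
print('mat-ish z hist',np.histogram(Z[d>0],np.arange(-6,90,4)))
reg=(X>300)&(X<530)&(Y>-100)&(Y<240)&(d>0)
for lo,hi,nm in((72,90,'fin'),(26,42,'blade')):
    b=(reg&(Z>lo)&(Z<hi)).astype(np.uint8);k,l,s,c=cv2.connectedComponentsWithStats(b)
    for i in range(1,k):
        if s[i,4]>200: rect(W[l==i],nm+' px%s'%np.round(c[i]));print(line(W[l==i]))
```

```text
[251.90454834 543.9681385  198.60501663] [ 2.15180438e-01  9.76573972e-01 -7.77090295e-04 -2.30769857e-04] 93.17751145046712 0.1
mat-ish z hist (array([   19, 64966, 32050, 13627,   290,   902,   953,   993,   956,
        1071,  1062,  1043,  2273,   216,   799,  1211,  1207,  1225,
        1344,  1268,  1141,  1922,  1593]), array([-6, -2,  2,  6, 10, 14, 18, 22, 26, 30, 34, 38, 42, 46, 50, 54, 58,
       62, 66, 70, 74, 78, 82, 86]))
```

View pics/w1.png

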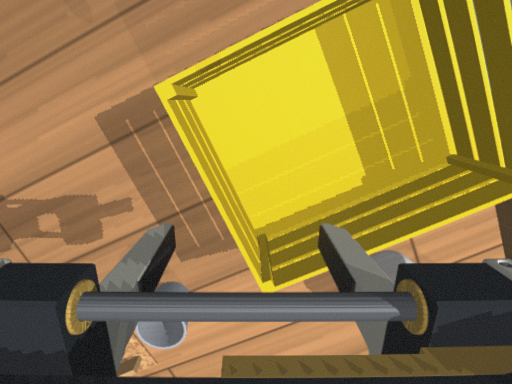

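The move was refused, so the wrist view only shows the crate at the start pose. I'll try again with all the keys in every row.

Request:
{"name": "servo_tool", "arguments": {
  "deltas": [
    {"dx":0.0124,"dy":-0.0326,"dz":0,"rx":0,"ry":0,"rz":-0.0774},
    {"dx":0.0124,"dy":-0.0326,"dz":0,"rx":0,"ry":0,"rz":-0.0774},
    {"dx":0.0124,"dy":-0.0326,"dz":0,"rx":0,"ry":0,"rz":-0.0774},
    {"dx":0.0124,"dy":-0.0326,"dz":0,"rx":0,"ry":0,"rz":-0.0774},
    {"dx":0.0124,"dy":-0.0326,"dz":0,"rx":0,"ry":0,"rz":-0.0774},
    {"dx":0.0124,"dy":-0.0326,"dz":0,"rx":0,"ry":0,"rz":-0.0774},
    {"dx":0.0124,"dy":-0.0326,"dz":0,"rx":0,"ry":0,"rz":-0.0774},
    {"dx":0.0124,"dy":-0.0326,"dz":0,"rx":0,"ry":0,"rz":-0.0774},
    {"dx":0.0124,"dy":-0.0326,"dz":0,"rx":0,"ry":0,"rz":-0.0774},
    {"dx":0.0124,"dy":-0.0326,"dz":0,"rx":0,"ry":0,"rz":-0.0774},
    {"dx":0.0124,"dy":-0.0326,"dz":0,"rx":0,"ry":0,"rz":-0.0774},
    {"dx":0.0124,"dy":-0.0326,"dz":0,"rx":0,"ry":0,"rz":-0.0774},
    {"dx":0.0124,"dy":-0.0326,"dz":0,"rx":0,"ry":0,"rz":-0.0774},
    {"dx":0.0124,"dy":-0.0326,"dz":0,"rx":0,"ry":0,"rz":-0.0774},
    {"dx":0,"dy":0,"dz":0,"rx":0,"ry":0,"rz":0},
    {"dx":0,"dy":0,"dz":0,"rx":0,"ry":0,"rz":0}
  ],
  "gripper": 0,
  "grip_force": 60
}}

```text
clock: 1.75
eef_pos: [425.6, 87.6, 199.3]
orientation: [0.688, 0.725, -0.0, -0.0]
wrist_force: [-0.7, -0.3, 0.1]
width: 46.6
```

```bash
cat > wm.py <<'E'
from m import *
import sys
st=arm.read_state();im,d=optics.get_image('wrist');cv2.imwrite(f'pics/{sys.argv[1]}.png',im)
W=cloud(d,cam('wrist',st));X,Y,Z=W[...,0],W[...,1],W[...,2]
print(st['eef_pos'],st['orientation'],st['width'],st['clock'])
reg=(X>300)&(X<530)&(Y>-100)&(Y<260)&(d>0)
for lo,hi,nm in((75,85,'fin'),(28,40,'blade'),(10,19,'web')):
    b=(reg&(Z>lo)&(Z<hi)).astype(np.uint8);k,l,s,c=cv2.connectedComponentsWithStats(b)
    for i in range(1,k):
        if s[i,4]>200: rect(W[l==i],nm+' px%s'%np.round(c[i]));print(line(W[l==i]))
E
python3 wm.py w2
```

```text
[425.63699969  87.57754346 199.2606646 ] [ 6.88461184e-01  7.25273084e-01 -1.51844254e-04 -3.58029386e-04] 46.609787807383626 1.75
fin px[247. 175.] 1112 c [427.8  89.1] s [17.7 79.5] a 2.5 z 80.6
(np.float32(-87.242096), np.float32(427.75928), np.float32(91.32227))
blade px[300. 134.] 1571 c [491.2 122.2] s [ 10.5 217.5] a 2.89 z 34.5
(np.float32(-87.04366), np.float32(490.0604), np.float32(132.02228))
web px[272. 160.] 3073 c [451.1 106.6] s [ 72.4 202.5] a 2.91 z 14.8
(np.float32(-83.52527), np.float32(462.2799), np.float32(93.03039))
```

View pics/w2.png

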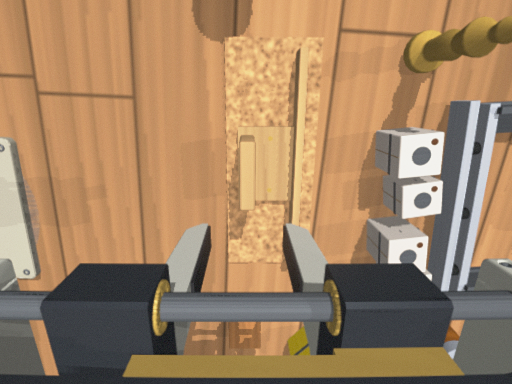

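The wrist view shows the fin at (247,175), centred between the jaws at about (427, 89) with yaw 3.0°. The blade is at (300,134). Descending now.

Request:
{"name": "servo_tool", "arguments": {
  "deltas": [
    {"dx":0.0012,"dy":0.001,"dz":-0.015,"rx":0,"ry":0,"rz":0},
    {"dx":0,"dy":0,"dz":-0.015,"rx":0,"ry":0,"rz":0},
    {"dx":0,"dy":0,"dz":-0.015,"rx":0,"ry":0,"rz":0},
    {"dx":0,"dy":0,"dz":-0.015,"rx":0,"ry":0,"rz":0},
    {"dx":0,"dy":0,"dz":-0.015,"rx":0,"ry":0,"rz":0},
    {"dx":0,"dy":0,"dz":-0.015,"rx":0,"ry":0,"rz":0},
    {"dx":0,"dy":0,"dz":-0.015,"rx":0,"ry":0,"rz":0},
    {"dx":0,"dy":0,"dz":-0.015,"rx":0,"ry":0,"rz":0},
    {"dx":0,"dy":0,"dz":-0.015,"rx":0,"ry":0,"rz":0},
    {"dx":0,"dy":0,"dz":-0.015,"rx":0,"ry":0,"rz":0},
    {"dx":0,"dy":0,"dz":-0.015,"rx":0,"ry":0,"rz":0},
    {"dx":0,"dy":0,"dz":0,"rx":0,"ry":0,"rz":0},
    {"dx":0,"dy":0,"dz":0,"rx":0,"ry":0,"rz":0}
  ]
}}

```text
clock: 3.1
eef_pos: [426.2, 89.1, 33.8]
orientation: [0.688, 0.726, -0.001, -0.001]
wrist_force: [0.7, -0.1, -0.2]
width: 46.9
```

Request:
{"name": "servo_tool", "arguments": {
  "deltas": [
    {"dx":0,"dy":0,"dz":0,"rx":0,"ry":0,"rz":0},
    {"dx":0,"dy":0,"dz":0,"rx":0,"ry":0,"rz":0},
    {"dx":0,"dy":0,"dz":0,"rx":0,"ry":0,"rz":0},
    {"dx":0,"dy":0,"dz":0,"rx":0,"ry":0,"rz":0},
    {"dx":0,"dy":0,"dz":0,"rx":0,"ry":0,"rz":0},
    {"dx":0,"dy":0,"dz":0,"rx":0,"ry":0,"rz":0},
    {"dx":0,"dy":0,"dz":0,"rx":0,"ry":0,"rz":0},
    {"dx":0,"dy":0,"dz":0,"rx":0,"ry":0,"rz":0}
  ],
  "gripper": 1,
  "grip_force": 60
}}

```text
clock: 3.9
eef_pos: [427.0, 89.0, 34.9]
orientation: [0.688, 0.726, 0.0, 0.0]
wrist_force: [-2.8, -0.4, 6.1]
width: 17.3
```

Request:
{"name": "servo_tool", "arguments": {
  "deltas": [
    {"dx":0,"dy":0,"dz":0.004,"rx":0,"ry":0,"rz":0},
    {"dx":0,"dy":0,"dz":0.004,"rx":0,"ry":0,"rz":0},
    {"dx":0,"dy":0,"dz":0.004,"rx":0,"ry":0,"rz":0},
    {"dx":0,"dy":0,"dz":0.004,"rx":0,"ry":0,"rz":0},
    {"dx":0,"dy":0,"dz":0,"rx":0,"ry":0,"rz":0},
    {"dx":0,"dy":0,"dz":0,"rx":0,"ry":0,"rz":0},
    {"dx":0,"dy":0,"dz":0,"rx":0,"ry":0,"rz":0}
  ]
}}

```text
clock: 4.6
eef_pos: [426.8, 89.0, 50.3]
orientation: [0.688, 0.726, -0.0, -0.0]
wrist_force: [-0.5, -0.2, -4.0]
width: 17.7
```

Request:
{"name": "servo_tool", "arguments": {
  "deltas": [
    {"dx":0.0084,"dy":-0.0075,"dz":0,"rx":0,"ry":0,"rz":0.0068},
    {"dx":0.0084,"dy":-0.0075,"dz":0,"rx":0,"ry":0,"rz":0.0068},
    {"dx":0.0084,"dy":-0.0075,"dz":0,"rx":0,"ry":0,"rz":0.0068},
    {"dx":0.0084,"dy":-0.0075,"dz":0,"rx":0,"ry":0,"rz":0.0068},
    {"dx":0.0084,"dy":-0.0075,"dz":0,"rx":0,"ry":0,"rz":0.0068},
    {"dx":0.0084,"dy":-0.0075,"dz":0,"rx":0,"ry":0,"rz":0.0068},
    {"dx":0.0084,"dy":-0.0075,"dz":0,"rx":0,"ry":0,"rz":0.0068},
    {"dx":0.0084,"dy":-0.0075,"dz":0,"rx":0,"ry":0,"rz":0.0068},
    {"dx":0.0084,"dy":-0.0075,"dz":0,"rx":0,"ry":0,"rz":0.0068},
    {"dx":0.0084,"dy":-0.0075,"dz":0,"rx":0,"ry":0,"rz":0.0068},
    {"dx":0,"dy":0,"dz":0,"rx":0,"ry":0,"rz":0},
    {"dx":0,"dy":0,"dz":0,"rx":0,"ry":0,"rz":0},
    {"dx":0,"dy":0,"dz":0,"rx":0,"ry":0,"rz":0}
  ]
}}

```text
clock: 5.9
eef_pos: [510.5, 14.3, 50.3]
orientation: [0.663, 0.749, -0.0, -0.0]
wrist_force: [0.1, -0.0, -3.0]
width: 17.8
```

```bash
cat > look.py <<'E'
# blade plane/pitch and rack frame check from wrist, top and scene depth
from m import *
import sys
st=arm.read_state();print(np.round(st['eef_pos'],1),st['orientation'],np.round(st['wrist_force'],1),np.round(st['torque'],2),st['clock'])
q=st['orientation'];yaw=2*np.arctan2(q[1],q[0])-np.pi/2;print('yaw',np.degrees(yaw))
e=np.array([np.cos(yaw),np.sin(yaw)]);t=np.array([-e[1],e[0]])
for n in sys.argv[2:]:
    im,d=optics.get_image(n);cv2.imwrite(f'pics/{n}_{sys.argv[1]}.png',im);np.savez(f'pics/{n}_{sys.argv[1]}.npz',im=im,d=d)
    W=cloud(d,cam(n,st)).reshape(-1,3);ok=d.ravel()>0
    W[:,2]-={'top':-.9,'scene':1.3,'wrist':.5}[n]
    r=W[:,:2]-st['eef_pos'][:2];u=r@e;v=r@t
    m=ok&(abs(v)<145)&(u>54)&(u<76)&(W[:,2]>30)&(W[:,2]<68)
    if m.sum()>50:
        P=W[m];top=np.percentile(P[:,2],60);k=m&(abs(W[:,2]-top)<3)
        A=np.c_[v[k],np.ones(k.sum())]
        cu,_,_,_=np.linalg.lstsq(A,u[k],rcond=None);cz,_,_,_=np.linalg.lstsq(A,W[k,2],rcond=None)
        print(n,'blade n',k.sum(),'u mid',cu[1],'yaw rel deg',-np.degrees(cu[0]),'v range',np.percentile(v[k],[1,99]),'ztop',cz[1],'roll deg',np.degrees(cz[0]))
    m=ok&(abs(v)<45)&(abs(u)<60)&(W[:,2]>14)&(W[:,2]<40)
    if m.sum()>50: print(n,'web z vs u:',[(lo,round(float(np.median(W[m&(u>lo)&(u<lo+10),2])),1)) for lo in range(10,60,10) if (m&(u>lo)&(u<lo+10)).sum()>8])
E
python3 look.py a top wrist
```

```text
[510.5  14.3  50.3] [ 6.62862757e-01  7.48740842e-01 -1.33302596e-04 -3.15837398e-04] [ 0.1 -0.  -3. ] [-0.08  0.13  0.03] 5.9
yaw 6.962853894916063
top blade n 50 u mid 64.2921230816361 yaw rel deg -0.299621624226162 v range [-139.50660104  -63.08294854] ztop 48.42626081749624 roll deg -0.17312698551437988
wrist blade n 4275 u mid 66.39170169834934 yaw rel deg 0.1027712915135778 v range [-30.69581674 137.64235019] ztop 49.3024952362154 roll deg -0.016644295946205808
wrist web z vs u: [(10, 29.7), (20, 29.6), (30, 29.6), (40, 29.6), (50, 29.6)]
```

The straightedge is held level: the web reads a flat 29.6 mm, so its underside is at about 19.5 mm, and the yaw is 6.96°. I'll lower it to about 7.5 mm and advance along the rack normal.

Request:
{"name": "servo_tool", "arguments": {
  "deltas": [
    {"dx":0,"dy":0,"dz":-0.004,"rx":0,"ry":0,"rz":0},
    {"dx":0,"dy":0,"dz":-0.004,"rx":0,"ry":0,"rz":0},
    {"dx":0,"dy":0,"dz":-0.004,"rx":0,"ry":0,"rz":0},
    {"dx":0.00298,"dy":0.00036,"dz":0,"rx":0,"ry":0,"rz":0},
    {"dx":0.00298,"dy":0.00036,"dz":0,"rx":0,"ry":0,"rz":0},
    {"dx":0.00298,"dy":0.00036,"dz":0,"rx":0,"ry":0,"rz":0},
    {"dx":0.00298,"dy":0.00036,"dz":0,"rx":0,"ry":0,"rz":0},
    {"dx":0.00298,"dy":0.00036,"dz":0,"rx":0,"ry":0,"rz":0},
    {"dx":0.00298,"dy":0.00036,"dz":0,"rx":0,"ry":0,"rz":0},
    {"dx":0.00298,"dy":0.00036,"dz":0,"rx":0,"ry":0,"rz":0},
    {"dx":0,"dy":0,"dz":0,"rx":0,"ry":0,"rz":0}
  ]
}}

```text
clock: 7.1
eef_pos: [532.3, 16.6, 38.6]
orientation: [0.663, 0.749, 0.0, 0.0]
wrist_force: [-0.1, 0.0, -2.7]
width: 17.8
```

Request:
{"name": "servo_tool", "arguments": {
  "deltas": [
    {"dx":0.00198,"dy":0.00024,"dz":0,"rx":0,"ry":0,"rz":0},
    {"dx":0.00198,"dy":0.00024,"dz":0,"rx":0,"ry":0,"rz":0},
    {"dx":0.00198,"dy":0.00024,"dz":0,"rx":0,"ry":0,"rz":0},
    {"dx":0.00198,"dy":0.00024,"dz":0,"rx":0,"ry":0,"rz":0},
    {"dx":0.00198,"dy":0.00024,"dz":0,"rx":0,"ry":0,"rz":0},
    {"dx":0.00198,"dy":0.00024,"dz":0,"rx":0,"ry":0,"rz":0},
    {"dx":0.00198,"dy":0.00024,"dz":0,"rx":0,"ry":0,"rz":0},
    {"dx":0.00198,"dy":0.00024,"dz":0,"rx":0,"ry":0,"rz":0},
    {"dx":0.00198,"dy":0.00024,"dz":0,"rx":0,"ry":0,"rz":0},
    {"dx":0.00198,"dy":0.00024,"dz":0,"rx":0,"ry":0,"rz":0}
  ]
}}

```text
clock: 8.1
eef_pos: [551.8, 19.0, 38.4]
orientation: [0.663, 0.749, -0.0, -0.0]
wrist_force: [-1.7, 0.2, -3.5]
width: 17.6
```

Request:
{"name": "servo_tool", "arguments": {
  "deltas": [
    {"dx":0.00198,"dy":0.00024,"dz":0,"rx":0,"ry":0,"rz":0},
    {"dx":0.00198,"dy":0.00024,"dz":0,"rx":0,"ry":0,"rz":0},
    {"dx":0.00198,"dy":0.00024,"dz":0,"rx":0,"ry":0,"rz":0},
    {"dx":0.00198,"dy":0.00024,"dz":0,"rx":0,"ry":0,"rz":0},
    {"dx":0.00198,"dy":0.00024,"dz":0,"rx":0,"ry":0,"rz":0},
    {"dx":0.00198,"dy":0.00024,"dz":0,"rx":0,"ry":0,"rz":0},
    {"dx":0.00198,"dy":0.00024,"dz":0,"rx":0,"ry":0,"rz":0},
    {"dx":0.00198,"dy":0.00024,"dz":0,"rx":0,"ry":0,"rz":0}
  ]
}}

```text
clock: 8.9
eef_pos: [567.6, 20.8, 38.4]
orientation: [0.663, 0.749, -0.0, -0.0]
wrist_force: [-3.3, -0.8, -3.3]
width: 17.8
```

```bash
python3 look.py b scene wrist
```

```text
[567.6  20.8  38.4] [ 6.62955574e-01  7.48658733e-01 -7.73393763e-05 -4.03090034e-05] [-3.3 -0.8 -3.3] [-0.12  0.88 -0.01] 8.9
yaw 6.948653316246488
scene blade n 25 u mid 74.20028928617306 yaw rel deg 1.6772346181660205 v range [10.11319545 50.57938542] ztop 54.994387584354605 roll deg -1.402672308019496
scene web z vs u: [(10, 17.3), (20, 17.7), (30, 17.6), (40, 17.4)]
wrist blade n 706 u mid 72.1781574000303 yaw rel deg 0.44715181539897203 v range [-25.82311573 116.26299323] ztop 43.67234234790723 roll deg 0.18262912053790228
wrist web z vs u: [(10, 17.7), (20, 17.7), (30, 17.6), (40, 17.6), (50, 17.5)]
```

Request:
{"name": "servo_tool", "arguments": {
  "deltas": [
    {"dx":0.00099,"dy":0.00012,"dz":0,"rx":0,"ry":0,"rz":0},
    {"dx":0.00099,"dy":0.00012,"dz":0,"rx":0,"ry":0,"rz":0},
    {"dx":0.00099,"dy":0.00012,"dz":0,"rx":0,"ry":0,"rz":0},
    {"dx":0.00099,"dy":0.00012,"dz":0,"rx":0,"ry":0,"rz":0},
    {"dx":0.00099,"dy":0.00012,"dz":0,"rx":0,"ry":0,"rz":0},
    {"dx":0.00099,"dy":0.00012,"dz":0,"rx":0,"ry":0,"rz":0},
    {"dx":0.00099,"dy":0.00012,"dz":0,"rx":0,"ry":0,"rz":0},
    {"dx":0.00099,"dy":0.00012,"dz":0,"rx":0,"ry":0,"rz":0},
    {"dx":0.00099,"dy":0.00012,"dz":0,"rx":0,"ry":0,"rz":0}
  ]
}}

```text
clock: 9.9
eef_pos: [576.5, 22.0, 38.5]
orientation: [0.663, 0.749, -0.0, -0.0]
wrist_force: [-4.0, 0.1, -3.0]
width: 17.5
```

Request:
{"name": "servo_tool", "arguments": {
  "deltas": [
    {"dx":0.00099,"dy":0.00012,"dz":0,"rx":0,"ry":0,"rz":0},
    {"dx":0.00099,"dy":0.00012,"dz":0,"rx":0,"ry":0,"rz":0},
    {"dx":0.00099,"dy":0.00012,"dz":0,"rx":0,"ry":0,"rz":0}
  ]
}}

```text
clock: 10.2
eef_pos: [579.4, 22.3, 38.5]
orientation: [0.663, 0.749, -0.0, -0.0]
wrist_force: [-3.4, -0.9, -3.9]
width: 17.9
```

```bash
python3 look.py c top scene wrist
python3 - <<'E'
import cv2
a=cv2.imread('pics/wrist_c.png');b=cv2.imread('pics/top_c.png')
cv2.imwrite('pics/c2.png',cv2.resize(a,(800,600)))
E
```

```text
[579.4  22.3  38.5] [ 6.62906745e-01  7.48701975e-01 -1.62123240e-05 -8.33108700e-06] [-3.4 -0.9 -3.9] [-0.11  0.9   0.  ] 10.2
yaw 6.956127469090395
top blade n 49 u mid 65.5999309058836 yaw rel deg -0.8982305315027778 v range [-136.94597395  -52.71669088] ztop 40.86426307150176 roll deg 1.3364146346156187
scene blade n 2 u mid 73.51942308879818 yaw rel deg -1.4295000608371458 v range [-122.27059099   64.76162018] ztop 44.79145453360953 roll deg 1.1655468141497254
scene web z vs u: [(10, 17.6), (20, 17.5), (30, 17.2), (40, 17.4)]
wrist blade n 686 u mid 72.19108297147136 yaw rel deg 0.41394815839306326 v range [-26.38181469 115.94522294] ztop 43.34012608303057 roll deg 0.2657873685936119
wrist web z vs u: [(10, 17.8), (20, 17.8), (30, 17.8), (40, 17.7), (50, 17.7)]
```

View pics/c2.png

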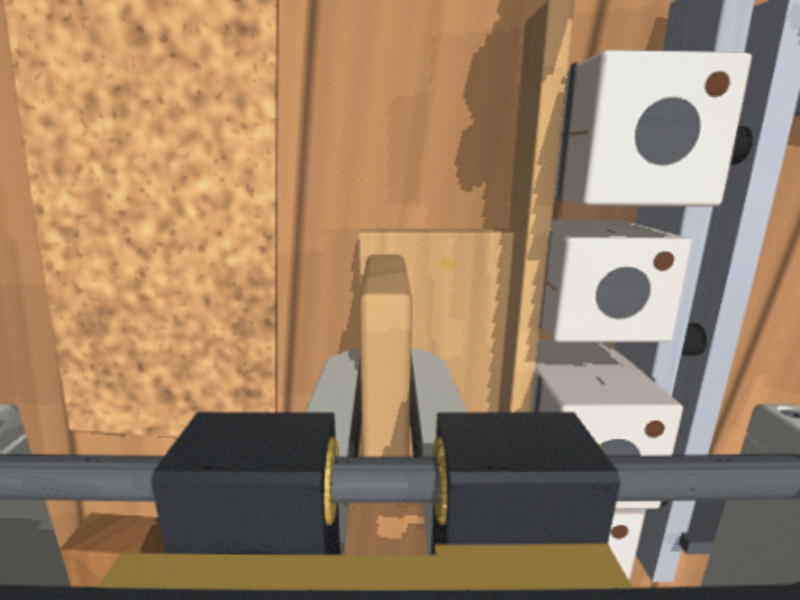

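The wrist view shows the blade (about x=530) lying against the upper three moulds it shows. The force is still only sliding friction (3 to 4 N), so the bar is not loaded yet. I'll creep in from here.

Request:
{"name": "servo_tool", "arguments": {
  "deltas": [
    {"dx":0.0005,"dy":6e-05,"dz":0,"rx":0,"ry":0,"rz":0},
    {"dx":0.0005,"dy":6e-05,"dz":0,"rx":0,"ry":0,"rz":0},
    {"dx":0.0005,"dy":6e-05,"dz":0,"rx":0,"ry":0,"rz":0},
    {"dx":0.0005,"dy":6e-05,"dz":0,"rx":0,"ry":0,"rz":0}
  ]
}}

```text
clock: 10.75
eef_pos: [581.4, 22.6, 38.5]
orientation: [0.663, 0.749, -0.0, -0.0]
wrist_force: [-3.5, -0.8, -3.4]
width: 18.1
```

Request:
{"name": "servo_tool", "arguments": {
  "deltas": [
    {"dx":0.0005,"dy":6e-05,"dz":0,"rx":0,"ry":0,"rz":0},
    {"dx":0.0005,"dy":6e-05,"dz":0,"rx":0,"ry":0,"rz":0}
  ]
}}

```text
clock: 10.95
eef_pos: [582.3, 22.7, 38.5]
orientation: [0.663, 0.749, -0.0, -0.0]
wrist_force: [-3.9, 0.1, -3.9]
width: 17.8
```

Request:
{"name": "servo_tool", "arguments": {
  "deltas": [
    {"dx":0.0005,"dy":6e-05,"dz":0,"rx":0,"ry":0,"rz":0},
    {"dx":0.0005,"dy":6e-05,"dz":0,"rx":0,"ry":0,"rz":0}
  ]
}}

```text
clock: 11.15
eef_pos: [583.4, 22.8, 38.5]
orientation: [0.663, 0.749, 0.0, 0.0]
wrist_force: [-3.7, -0.6, -3.3]
width: 17.4
```

Request:
{"name": "servo_tool", "arguments": {
  "deltas": [
    {"dx":0.0005,"dy":6e-05,"dz":0,"rx":0,"ry":0,"rz":0},
    {"dx":0.0005,"dy":6e-05,"dz":0,"rx":0,"ry":0,"rz":0}
  ]
}}

```text
clock: 11.35
eef_pos: [583.8, 22.8, 38.5]
orientation: [0.663, 0.749, -0.001, -0.0]
wrist_force: [-9.1, -1.5, 1.7]
width: 17.7
```

Request:
{"name": "servo_tool", "arguments": {
  "deltas": [
    {"dx":0.0005,"dy":6e-05,"dz":0,"rx":0,"ry":0,"rz":0},
    {"dx":0.0005,"dy":6e-05,"dz":0,"rx":0,"ry":0,"rz":0}
  ]
}}

```text
clock: 11.55
eef_pos: [584.1, 22.9, 38.5]
orientation: [0.663, 0.749, -0.001, -0.001]
wrist_force: [-12.5, -1.7, 3.3]
width: 17.7
```

Request:
{"name": "servo_tool", "arguments": {
  "deltas": [
    {"dx":0.0005,"dy":6e-05,"dz":0,"rx":0,"ry":0,"rz":0}
  ]
}}

```text
clock: 11.65
eef_pos: [584.3, 22.9, 38.6]
orientation: [0.663, 0.749, -0.001, -0.001]
wrist_force: [-13.5, -1.9, 5.7]
width: 17.7
```

The force has risen to 13.5 N. I'll check how the blade and bar stand before pressing further.

```bash
cat > bar.py <<'E'
# bar front edge (top z~40) per camera relative to picture '0', and mould tops
from m import *
import sys
def edge(n,tag):
    f=np.load(f'pics/{n}_{tag}.npz' if tag!='0' else f'pics/{n}0.npz');d=f['d'];W=cloud(d,cam(n)).reshape(-1,3)[d.ravel()>0]
    W[:,2]+={'top':.9,'scene':-1.3}[n]
    a=np.radians(6.95);e=np.array([np.cos(a),np.sin(a)]);t=np.array([-e[1],e[0]]);r=W[:,:2]-[700,38.]
    u=r@e;v=r@t;m=(W[:,2]>36)&(W[:,2]<44)&(u>-12)&(u<24)&(abs(v)<148)
    return [round(float(np.mean(u[m&(v>=lo)&(v<lo+49)])),2) for lo in range(-147,147,49)],m.sum()
for n in('top','scene'): print(n,edge(n,'0'),edge(n,sys.argv[1]))
E
python3 look.py d top scene wrist; python3 bar.py d; python3 -c "
import cv2
a=cv2.imread('pics/scene_d.png');cv2.imwrite('pics/c3.png',cv2.resize(a[130:300,200:400],None,fx=4,fy=3.5,interpolation=cv2.INTER_CUBIC))"
```

```text
[584.3  22.9  38.6] [ 0.66287817  0.74872541 -0.00122309 -0.00113923] [-13.5  -1.9   5.7] [-0.38  2.49  0.02] 11.65
yaw 6.960359331939958
top blade n 52 u mid 66.26890234153535 yaw rel deg -1.115247028425755 v range [-139.86934238  -96.20546545] ztop 38.55335480321432 roll deg 0.3791383033820894
scene blade n 27 u mid 73.47390384248597 yaw rel deg 0.9697116084963779 v range [-44.78437975  48.87170214] ztop 53.01459764142079 roll deg 0.9365055783170878
scene web z vs u: [(10, 17.2), (20, 17.7), (30, 17.6), (40, 17.7)]
wrist blade n 663 u mid 72.29731855471805 yaw rel deg 0.506690650789568 v range [-24.6924842  116.13558014] ztop 43.28194969726085 roll deg 0.26590856234962307
wrist web z vs u: [(10, 17.8), (20, 17.8), (30, 17.8), (40, 17.7), (50, 17.7)]
top ([7.33, 6.87, 7.18, 7.29, 7.26, 7.5], np.int64(531)) ([8.85, 13.46, nan, nan, nan, nan], np.int64(60))
scene ([9.82, 9.77, 9.75, 9.79, 9.53, 9.29], np.int64(620)) ([10.16, 9.85, 10.05, 9.49, 8.93, 10.24], np.int64(690))
  return _methods._mean(a, axis=axis, dtype=dtype,
  ret = ret.dtype.type(ret / rcount)
```

View pics/c3.png

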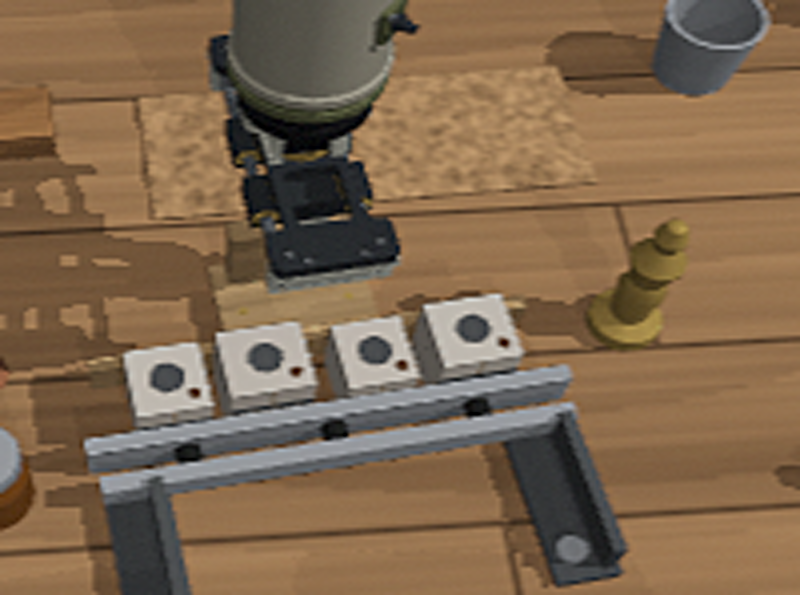

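The push reads 13.5 N but the bar has given only about 1 mm. Fz has risen by 9 N, so the blade is dipping and dragging down on the mould faces, and the bench friction absorbs part of the push. I'll lift slightly to relieve that.

Request:
{"name": "servo_tool", "arguments": {
  "deltas": [
    {"dx":0,"dy":0,"dz":0.0003,"rx":0,"ry":-0.001,"rz":0},
    {"dx":0,"dy":0,"dz":0.0002,"rx":0,"ry":-0.001,"rz":0},
    {"dx":0,"dy":0,"dz":0,"rx":0,"ry":0,"rz":0}
  ]
}}

```text
clock: 12.1
eef_pos: [584.4, 22.9, 38.6]
orientation: [0.663, 0.749, -0.0, -0.0]
wrist_force: [-10.8, -1.8, -1.0]
width: 18.2
```

```bash
python3 look.py e scene
```

```text
[584.4  22.9  38.6] [ 6.62907664e-01  7.48700970e-01 -4.50450501e-04 -2.88194168e-04] [-10.8  -1.8  -1. ] [-0.4   1.95 -0.03] 12.1
yaw 6.9559722150012355
scene blade n 31 u mid 73.31092884612508 yaw rel deg 0.08279125716510229 v range [-41.83328379  51.06178632] ztop 53.55438871103489 roll deg 0.6784710442216875
scene web z vs u: [(10, 17.0), (20, 17.4), (30, 17.6), (40, 17.5)]
```

Request:
{"name": "servo_tool", "arguments": {
  "deltas": [
    {"dx":0.0005,"dy":6e-05,"dz":0.0002,"rx":0,"ry":-0.0007,"rz":0},
    {"dx":0.0005,"dy":6e-05,"dz":0.0002,"rx":0,"ry":-0.0007,"rz":0},
    {"dx":0,"dy":0,"dz":0,"rx":0,"ry":0,"rz":0}
  ]
}}

```text
clock: 12.45
eef_pos: [584.7, 22.9, 38.6]
orientation: [0.663, 0.749, -0.001, -0.0]
wrist_force: [-10.3, -1.4, 0.8]
width: 17.5
```

Request:
{"name": "servo_tool", "arguments": {
  "deltas": [
    {"dx":0.0005,"dy":6e-05,"dz":0.0001,"rx":0,"ry":-0.0005,"rz":0},
    {"dx":0.0005,"dy":6e-05,"dz":0.0001,"rx":0,"ry":-0.0005,"rz":0},
    {"dx":0,"dy":0,"dz":0,"rx":0,"ry":0,"rz":0}
  ]
}}

```text
clock: 12.75
eef_pos: [585.1, 23.0, 38.6]
orientation: [0.663, 0.749, -0.001, -0.0]
wrist_force: [-14.1, -2.0, 1.4]
width: 17.3
```

Request:
{"name": "servo_tool", "arguments": {
  "deltas": [
    {"dx":0.0005,"dy":6e-05,"dz":0.0002,"rx":0,"ry":-0.0007,"rz":0},
    {"dx":0.0005,"dy":6e-05,"dz":0.0002,"rx":0,"ry":-0.0007,"rz":0},
    {"dx":0,"dy":0,"dz":0,"rx":0,"ry":0,"rz":0}
  ]
}}

```text
clock: 13.05
eef_pos: [585.4, 23.0, 38.7]
orientation: [0.663, 0.749, -0.001, -0.0]
wrist_force: [-15.3, -2.7, 1.1]
width: 17.4
```

Request:
{"name": "servo_tool", "arguments": {
  "deltas": [
    {"dx":0.0005,"dy":6e-05,"dz":0.0002,"rx":0,"ry":-0.0007,"rz":0},
    {"dx":0.0005,"dy":6e-05,"dz":0.0002,"rx":0,"ry":-0.0007,"rz":0},
    {"dx":0,"dy":0,"dz":0,"rx":0,"ry":0,"rz":0}
  ]
}}

```text
clock: 13.35
eef_pos: [585.8, 23.1, 38.7]
orientation: [0.663, 0.749, -0.001, -0.0]
wrist_force: [-16.5, -2.8, 1.3]
width: 17.1
```

```bash
python3 look.py f scene wrist
cat > mo.py <<'E'
from m import *
import sys
tag=sys.argv[1]
f=np.load(f'pics/scene_{tag}.npz');im,d=f['im'],f['d'];W=cloud(d,cam('scene'));X,Y,Z=[W[...,i] for i in range(3)];Z=Z-1.3
hsv=cv2.cvtColor(im,cv2.COLOR_BGR2HSV);a=np.radians(6.95);e=np.array([np.cos(a),np.sin(a)]);t=np.array([-e[1],e[0]])
w=((hsv[...,1]<60)&(hsv[...,2]>150)&(Z>48)&(Z<78)&(X<730)&(X>540)&(abs(Y)<250)&(d>0)).astype(np.uint8)
k,l,s,c=cv2.connectedComponentsWithStats(w)
for i in range(1,k):
    if s[i,4]<60: continue
    zt=np.percentile(Z[l==i],70);mk=((l==i)&(abs(Z-zt)<3)).astype(np.uint8)
    P=onplane(cv2.findContours(mk,0,1)[0][0].reshape(-1,2),zt+1.3,cam('scene'))[:,:2]
    (cc,ss,aa)=cv2.minAreaRect(P.astype(np.float32));aa=(aa+45)%90-45
    # dark hole
    x,y,ww,hh=s[i,:4];roi=np.zeros_like(w);roi[y:y+hh,x:x+ww]=1
    hm=cv2.convexHull(cv2.findContours(mk,0,1)[0][0]);fm=np.zeros_like(w);cv2.fillPoly(fm,[hm],1)
    h=(fm>0)&(hsv[...,2]<130)&(hsv[...,1]<90);pts=np.argwhere(h)[:,::-1]
    kk,ll,sx,cx=cv2.connectedComponentsWithStats(h.astype(np.uint8));j=1+np.argmax(sx[1:,4])
    H=onplane([cx[j]],zt+1.3,cam('scene'))[0,:2]-[700,38]
    print('z',round(zt,1),'uv',np.round([(np.array(cc)-[700,38])@e,(np.array(cc)-[700,38])@t],1),'yaw',round(aa,1),'hole uv',np.round([H@e,H@t],1))
E
python3 mo.py f; python3 bar.py f 2>/dev/null
```

```text
[585.8  23.1  38.7] [ 6.62913309e-01  7.48695758e-01 -7.26893800e-04 -2.78786694e-04] [-16.5  -2.8   1.3] [-0.66  3.38 -0.01] 13.35
yaw 6.955092015517921
scene blade n 27 u mid 73.30874757441546 yaw rel deg 0.12590426745567482 v range [-63.87420445  66.73628591] ztop 53.24841033429273 roll deg 0.7665593067497417
scene web z vs u: [(10, 18.1), (20, 17.3), (30, 17.5), (40, 17.4)]
wrist blade n 722 u mid 72.11753023303882 yaw rel deg 0.47255296677079206 v range [-25.099862   115.90933276] ztop 43.56751055607173 roll deg 0.32115125681841744
wrist web z vs u: [(10, 17.9), (20, 17.9), (30, 17.9), (40, 17.8), (50, 17.7)]Traceback (most recent call last):
  File "mo.py", line 17, in <module>
    kk,ll,sx,cx=cv2.connectedComponentsWithStats(h.astype(np.uint8));j=1+np.argmax(sx[1:,4])
                                                                         ~~~~~~~~~^^^^^^^^^^
    return _wrapfunc(a, 'argmax', axis=axis, out=out, **kwds)
    return bound(*args, **kwds)
ValueError: attempt to get argmax of an empty sequence
```

```bash
sed -i 's/    # dark hole/    D=W[...,:2]-[700,38.]/; /x,y,ww,hh/d; s/hsv\[...,2\]<130)&(hsv\[...,1\]<90)/hsv[...,2]<150)/; s/;pts=.*$//' mo.py; python3 mo.py f;  python3 bar.py f 2>/dev/null|tail -1; python3 -c "
import cv2
a=cv2.imread('pics/scene_f.png');cv2.imwrite('pics/c4.png',cv2.resize(a[190:270,215:355],None,fx=5.7,fy=5.7,interpolation=cv2.INTER_CUBIC))"
```

```text
Traceback (most recent call last):
  File "mo.py", line 16, in <module>
    kk,ll,sx,cx=cv2.connectedComponentsWithStats(h.astype(np.uint8));j=1+np.argmax(sx[1:,4])
                                                                         ~~~~~~~~~^^^^^^^^^^
ValueError: attempt to get argmax of an empty sequence
```

View pics/c4.png

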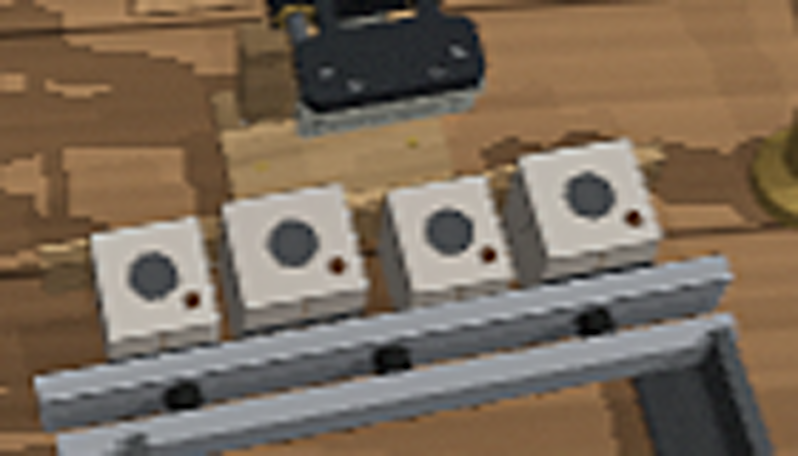

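```bash
sed -i "s/^    kk,ll/    if not h.any(): print('skip',s[i],c[i]); continue\n    kk,ll/" mo.py; python3 mo.py f;  python3 bar.py f 2>/dev/null|tail -1
```

```text
skip [306 214  25  21 291] [317.56013746 224.32302405]
z 55.8 uv [-18.7  30.2] yaw 7.0 hole uv [-19.3  30.1]
z 70.9 uv [-18.7 -38.3] yaw 6.9 hole uv [-19.4 -38.3]
z 62.8 uv [-18.6 -97.4] yaw 6.7 hole uv [-19.2 -97.3]
```

```bash
sed -i "s/cv2.findContours(mk,0,1)\[0\]\[0\]/max(cv2.findContours(mk,0,1)[0],key=cv2.contourArea)/g" mo.py; python3 mo.py f;  python3 bar.py f 2>&1|tail -3
```

```text
z 66.5 uv [-18.9  90.1] yaw 6.8 hole uv [-19.6  90.7]
z 55.8 uv [-18.7  30.2] yaw 7.0 hole uv [-19.3  30.1]
z 70.9 uv [-18.7 -38.3] yaw 6.9 hole uv [-19.4 -38.3]
z 62.8 uv [-18.6 -97.4] yaw 6.7 hole uv [-19.2 -97.3]
    fid = stack.enter_context(open(os.fspath(file), "rb"))
                              ~~~~^^^^^^^^^^^^^^^^^^^^^^^
FileNotFoundError: [Errno 2] No such file or directory: 'pics/top_f.npz'
```

All four moulds are in line: u reads -18.6 to -18.9 mm and yaw 6.7 to 7.0° against the bar's 6.95°, with the holes within 0.4 mm. The bar has given about 2.4 mm, which is about 11 N on the rack. Now I'll back off slowly along the normal.

Request:
{"name": "servo_tool", "arguments": {
  "deltas": [
    {"dx":-0.0005,"dy":-6e-05,"dz":0,"rx":0,"ry":0,"rz":0},
    {"dx":-0.0005,"dy":-6e-05,"dz":0,"rx":0,"ry":0,"rz":0},
    {"dx":-0.0005,"dy":-6e-05,"dz":0,"rx":0,"ry":0,"rz":0},
    {"dx":-0.0005,"dy":-6e-05,"dz":0,"rx":0,"ry":0,"rz":0},
    {"dx":-0.0005,"dy":-6e-05,"dz":0,"rx":0,"ry":0,"rz":0},
    {"dx":-0.0005,"dy":-6e-05,"dz":0,"rx":0,"ry":0,"rz":0},
    {"dx":-0.0005,"dy":-6e-05,"dz":0,"rx":0,"ry":0,"rz":0},
    {"dx":-0.0005,"dy":-6e-05,"dz":0,"rx":0,"ry":0,"rz":0},
    {"dx":-0.0005,"dy":-6e-05,"dz":0,"rx":0,"ry":0,"rz":0},
    {"dx":-0.0005,"dy":-6e-05,"dz":0,"rx":0,"ry":0,"rz":0},
    {"dx":-0.0005,"dy":-6e-05,"dz":0,"rx":0,"ry":0,"rz":0},
    {"dx":-0.0005,"dy":-6e-05,"dz":0,"rx":0,"ry":0,"rz":0},
    {"dx":-0.0005,"dy":-6e-05,"dz":0,"rx":0,"ry":0,"rz":0},
    {"dx":-0.0005,"dy":-6e-05,"dz":0,"rx":0,"ry":0,"rz":0},
    {"dx":-0.0005,"dy":-6e-05,"dz":0,"rx":0,"ry":0,"rz":0},
    {"dx":-0.0005,"dy":-6e-05,"dz":0,"rx":0,"ry":0,"rz":0},
    {"dx":-0.0005,"dy":-6e-05,"dz":0,"rx":0,"ry":0,"rz":0},
    {"dx":-0.0005,"dy":-6e-05,"dz":0,"rx":0,"ry":0,"rz":0},
    {"dx":-0.0005,"dy":-6e-05,"dz":0,"rx":0,"ry":0,"rz":0},
    {"dx":-0.0005,"dy":-6e-05,"dz":0,"rx":0,"ry":0,"rz":0}
  ]
}}

```text
clock: 15.45
eef_pos: [579.9, 22.4, 40.4]
orientation: [0.663, 0.749, 0.002, 0.003]
wrist_force: [-0.0, 0.0, -3.5]
width: 17.6
```

Request:
{"name": "servo_tool", "arguments": {
  "deltas": [
    {"dx":-0.00099,"dy":-0.00012,"dz":0,"rx":0,"ry":0,"rz":0},
    {"dx":-0.00099,"dy":-0.00012,"dz":0,"rx":0,"ry":0,"rz":0},
    {"dx":-0.00198,"dy":-0.00024,"dz":0,"rx":0,"ry":0,"rz":0},
    {"dx":-0.00298,"dy":-0.00036,"dz":0,"rx":0,"ry":0.001,"rz":0},
    {"dx":-0.005,"dy":-0.0006,"dz":0.001,"rx":0,"ry":0.0018,"rz":0},
    {"dx":-0.005,"dy":-0.0006,"dz":0.003,"rx":0,"ry":0.003,"rz":0},
    {"dx":-0.005,"dy":-0.0006,"dz":0.003,"rx":0,"ry":0,"rz":0},
    {"dx":-0.005,"dy":-0.0006,"dz":0.003,"rx":0,"ry":0,"rz":0},
    {"dx":0,"dy":0,"dz":0,"rx":0,"ry":0,"rz":0},
    {"dx":0,"dy":0,"dz":0,"rx":0,"ry":0,"rz":0}
  ]
}}

```text
clock: 16.45
eef_pos: [553.1, 19.1, 50.8]
orientation: [0.663, 0.749, 0.001, 0.001]
wrist_force: [0.5, 0.7, -2.4]
width: 17.6
```

```bash
python3 look.py g scene wrist; python3 mo.py g
python3 - <<'E'
import numpy as np
E
```

```text
[553.1  19.1  50.8] [6.62945434e-01 7.48666948e-01 6.98108057e-04 8.15960521e-04] [ 0.5  0.7 -2.4] [-0.07  0.16  0.04] 16.45
yaw 6.950147361917222
scene blade n 414 u mid 66.57906828562683 yaw rel deg 0.12922100162375505 v range [-138.97264674  134.97247179] ztop 49.17039506928593 roll deg -0.022560901352711295
scene web z vs u: [(10, 29.8), (20, 29.7), (30, 29.8), (40, 30.0)]
wrist blade n 4280 u mid 66.36830073078632 yaw rel deg 0.08504439898919708 v range [-30.46884861 137.7193504 ] ztop 49.88812249878769 roll deg -0.04171571502871924
wrist web z vs u: [(10, 30.1), (20, 30.1), (30, 30.1), (40, 30.1), (50, 30.1)]
z 66.7 uv [-20.1  90. ] yaw 6.8 hole uv [-20.6  90.6]
z 55.4 uv [-20.3  30.1] yaw 7.3 hole uv [-21.1  30.4]
z 70.7 uv [-20.  -38.3] yaw 6.8 hole uv [-20.9 -37.9]
z 62.7 uv [-20.1 -97.4] yaw 6.7 hole uv [-20.9 -97.4]
```

The moulds stayed seated and straight, and the grip has not slipped. I'm returning to the mat.

Request:
{"name": "servo_tool", "arguments": {
  "deltas": [
    {"dx":-0.0097,"dy":0.00538,"dz":0,"rx":0,"ry":0.0007,"rz":-0.0052},
    {"dx":-0.0097,"dy":0.00538,"dz":0,"rx":0,"ry":0.0007,"rz":-0.0052},
    {"dx":-0.0097,"dy":0.00538,"dz":0,"rx":0,"ry":0,"rz":-0.0052},
    {"dx":-0.0097,"dy":0.00538,"dz":0,"rx":0,"ry":0,"rz":-0.0052},
    {"dx":-0.0097,"dy":0.00538,"dz":0,"rx":0,"ry":0,"rz":-0.0052},
    {"dx":-0.0097,"dy":0.00538,"dz":0,"rx":0,"ry":0,"rz":-0.0052},
    {"dx":-0.0097,"dy":0.00538,"dz":0,"rx":0,"ry":0,"rz":-0.0052},
    {"dx":-0.0097,"dy":0.00538,"dz":0,"rx":0,"ry":0,"rz":-0.0052},
    {"dx":-0.0097,"dy":0.00538,"dz":0,"rx":0,"ry":0,"rz":-0.0052},
    {"dx":-0.0097,"dy":0.00538,"dz":0,"rx":0,"ry":0,"rz":-0.0052},
    {"dx":-0.0097,"dy":0.00538,"dz":0,"rx":0,"ry":0,"rz":-0.0053},
    {"dx":-0.0097,"dy":0.00538,"dz":0,"rx":0,"ry":0,"rz":-0.0054},
    {"dx":-0.0097,"dy":0.00538,"dz":0,"rx":0,"ry":0,"rz":-0.0054},
    {"dx":0,"dy":0,"dz":0,"rx":0,"ry":0,"rz":0},
    {"dx":0,"dy":0,"dz":0,"rx":0,"ry":0,"rz":0},
    {"dx":0,"dy":0,"dz":0,"rx":0,"ry":0,"rz":0}
  ]
}}

```text
clock: 18.15
eef_pos: [427.3, 88.9, 50.7]
orientation: [0.688, 0.726, 0.0, 0.0]
wrist_force: [0.3, -0.4, -3.7]
width: 17.4
```

```bash
python3 look.py h wrist
```

```text
[427.3  88.9  50.7] [6.88013424e-01 7.25697879e-01 1.87015680e-04 2.84775788e-04] [ 0.3 -0.4 -3.7] [-0.07  0.12 -0.  ] 18.15
yaw 3.0538753120151805
wrist blade n 4285 u mid 66.43399888257818 yaw rel deg 0.08839662973602436 v range [-30.39771102 137.68416068] ztop 49.72693031219053 roll deg -0.03395619074471269
wrist web z vs u: [(10, 30.0), (20, 30.0), (30, 30.0), (40, 30.0), (50, 30.0)]
```

Request:
{"name": "servo_tool", "arguments": {
  "deltas": [
    {"dx":0,"dy":0,"dz":-0.004,"rx":0,"ry":0,"rz":0},
    {"dx":0,"dy":0,"dz":-0.004,"rx":0,"ry":0,"rz":0},
    {"dx":0,"dy":0,"dz":-0.004,"rx":0,"ry":0,"rz":0},
    {"dx":0,"dy":0,"dz":-0.002,"rx":0,"ry":0,"rz":0},
    {"dx":0,"dy":0,"dz":-0.001,"rx":0,"ry":0,"rz":0},
    {"dx":0,"dy":0,"dz":0,"rx":0,"ry":0,"rz":0}
  ]
}}

```text
clock: 18.8
eef_pos: [426.7, 89.0, 35.3]
orientation: [0.688, 0.726, -0.0, -0.0]
wrist_force: [-0.8, 1.1, -2.4]
width: 17.7
```

Request:
{"name": "servo_tool", "arguments": {
  "deltas": [
    {"dx":0,"dy":0,"dz":-0.0005,"rx":0,"ry":0,"rz":0},
    {"dx":0,"dy":0,"dz":-0.0005,"rx":0,"ry":0,"rz":0}
  ]
}}

```text
clock: 19.0
eef_pos: [427.1, 89.1, 34.9]
orientation: [0.688, 0.726, 0.0, 0.0]
wrist_force: [-4.3, -0.7, 5.9]
width: 17.6
```

It's resting on the mat. I'll release to half-open only, because a full opening would push a finger into the blade.

Request:
{"name": "servo_tool", "arguments": {
  "deltas": [
    {"dx":0,"dy":0,"dz":0,"rx":0,"ry":0,"rz":0},
    {"dx":0,"dy":0,"dz":0,"rx":0,"ry":0,"rz":0},
    {"dx":0,"dy":0,"dz":0,"rx":0,"ry":0,"rz":0},
    {"dx":0,"dy":0,"dz":0,"rx":0,"ry":0,"rz":0},
    {"dx":0,"dy":0,"dz":0,"rx":0,"ry":0,"rz":0},
    {"dx":0,"dy":0,"dz":0,"rx":0,"ry":0,"rz":0}
  ],
  "gripper": 0
}}

```text
clock: 19.6
eef_pos: [426.8, 89.1, 34.4]
orientation: [0.688, 0.726, -0.0, 0.0]
wrist_force: [0.1, 0.1, 1.1]
width: 46.2
```

Request:
{"name": "servo_tool", "arguments": {
  "deltas": [
    {"dx":0,"dy":0,"dz":0.005,"rx":0,"ry":0,"rz":0},
    {"dx":0,"dy":0,"dz":0.01,"rx":0,"ry":0,"rz":0},
    {"dx":0,"dy":0,"dz":0.015,"rx":0,"ry":0,"rz":0},
    {"dx":0,"dy":0,"dz":0.015,"rx":0,"ry":0,"rz":0},
    {"dx":0,"dy":0,"dz":0.015,"rx":0,"ry":0,"rz":0},
    {"dx":0,"dy":0,"dz":0.015,"rx":0,"ry":0,"rz":0},
    {"dx":0,"dy":0,"dz":0.02,"rx":0,"ry":0,"rz":0},
    {"dx":0,"dy":0,"dz":0.02,"rx":0,"ry":0,"rz":0},
    {"dx":0,"dy":0,"dz":0.02,"rx":0,"ry":0,"rz":0},
    {"dx":0,"dy":0,"dz":0.02,"rx":0,"ry":0,"rz":0},
    {"dx":0,"dy":0,"dz":0.01,"rx":0,"ry":0,"rz":0},
    {"dx":0,"dy":0,"dz":0,"rx":0,"ry":0,"rz":0},
    {"dx":0,"dy":0,"dz":0,"rx":0,"ry":0,"rz":0}
  ]
}}

```text
clock: 20.9
eef_pos: [426.7, 89.1, 199.1]
orientation: [0.688, 0.726, -0.0, -0.0]
wrist_force: [0.2, -0.0, -0.7]
width: 46.6
```

```bash
python3 wm.py w3; python3 look.py i scene|head -2; python3 mo.py i
```

```text
[426.67334372  89.05391976 199.05497766] [ 6.88012246e-01  7.25699072e-01 -7.31677389e-05 -4.45861301e-05] 46.60543705836509 20.9
fin px[247. 176.] 1108 c [428.9  89.1] s [17.6 78.9] a 2.61 z 80.6
(np.float32(-87.15758), np.float32(428.89526), np.float32(91.109215))
blade px[300. 134.] 1559 c [492.2 123.2] s [ 10.5 216.5] a 2.94 z 34.6
(np.float32(-87.02569), np.float32(491.12915), np.float32(133.08656))
web px[272. 160.] 3084 c [451.1 129. ] s [ 72.2 198.7] a 2.88 z 14.8
(np.float32(-88.72854), np.float32(463.35318), np.float32(93.85127))
[426.3  89.  198.5] [ 6.88030001e-01  7.25681947e-01 -4.97316309e-04 -4.26722743e-04] [-0.3 -0.5  0. ] [-0.06  0.05  0.03] 20.95
yaw 3.0512406796289837
z 66.7 uv [-20.1  90.1] yaw 6.8 hole uv [-20.5  90.7]
z 55.8 uv [-20.2  30.1] yaw 6.7 hole uv [-21.1  30.3]
z 70.7 uv [-20.1 -38.3] yaw 7.0 hole uv [-20.9 -37.9]
z 62.9 uv [-19.8 -97.4] yaw 6.7 hole uv [-20.9 -97.5]
```

View pics/scene_i.png

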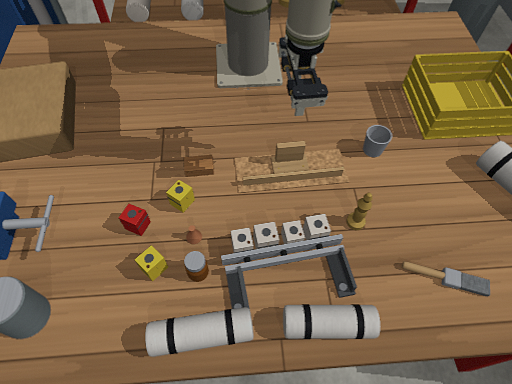

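The final view shows four moulds in a straight line along the bar, from (242,238) to (317,225). The straightedge lies flat on its mat, with the hand clear, and the bystanders are where they were.

```bash
python3 -c "from cell import order; print(order.sign_off())"
```

```text
the job is handed in; nothing more can be done
None
```

The four moulds stand square against the stop bar with their holes in line. The straightedge is back flat on its mat, and I handed the job in at about 21 s of robot time.

- **Press:** I gripped the straightedge low on its fin and slid the row up to the bar, until the bar gave about 2.4 mm. Peak push at the wrist was about 17 N. I put about 11 N of that on the bar, estimated from its give rather than measured directly. Partway through, the blade dipped and dragged, which showed as about 9 N extra vertical force, so I lifted slightly before pressing on.
- **Moulds:** after the release all four centres were within 0.4 mm of one line, and the holes within 0.6 mm. Their yaw was 6.7 to 7.0° against the bar's 6.95°.
- **Straightedge:** it lies about 1 mm from its first pose, with the same yaw and height, and the gripper is clear above it.
- **Bystanders:** I checked these only by eye in the last picture, and they look unmoved.
- **Checks that fell short:** once the arm was over the scene, the top camera could not see most of the bar. The scene-camera bar edges, taken early in the press, were too coarse to show the give. The 2.4 mm therefore comes from the tool's travel past first contact, backed by the mould positions. These sit about 1 mm past the bar's rest position, probably because friction is still holding the bar back slightly.

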